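# Work a jammed transit plug out of a soldering-iron holder

## Robot

A 7-joint arm with a two-finger parallel gripper is mounted at the origin on the work surface. World frame = base frame: x ahead of the robot, y to its left, z up, the work surface at z = 0. Lengths are in m, angles in rad, forces in N, time in s.
With the tool pointing down it reaches from about 0.4 to 0.9 m from the base axis. Payload 5.5 kg.
Tool frame: the origin (TCP) lies midway between the tips of the shut fingers; the grasp point (between the pads) lies behind it (arm.tcp_to_grasp is the z of the grasp point in the tool frame, in m); z points along the fingers, y is the line along which they close (so a half turn about z gives the same grasp; the last joint's range is limited). The gripper opens to 85 mm and grips with 20 to 120 N. Pads are 22 mm wide; open, the fingers measure 114 mm over their backs; the gripper's body (76 mm by 85 mm) begins 54 mm behind the grasp point. The pads swing forward as they close: fully open they stand 13 mm farther back than shut.
Start: joints at [-0.943, 0.501, -0.427, 1.55, 0.221, 1.138, -0.21], TCP at [0.232, 0.607, 0.231] pointing down, gripper open.
Joint ranges: [-2.88, 2.88], [-0.31, 2.03], [-1.54, 1.56], [0.2, 2.42], [-1.41, 4.55], [0.19, 2.02], [-2.57, 2.57]. Speed limits (rad/s): [2.57, 2.57, 3.14, 3.14, 3.14, 3.14, 3.14].

## Interface

Orientations are given as [roll, pitch, yaw] about the fixed x, y, z axes, in that order (R = Rz(yaw) Ry(pitch) Rx(roll)).
In Python, from rig import arm, cams gives the robot as it stands. The module is installed in compiled form; this text tells all that it offers.
- The arm moves only by the shell command python3 -m inch 'ROWS'. ROWS is JSON, a list of rows, each an object with "angular": the turn, a rotation vector about the world's x, y, z as a fraction of full scale, a list of three; "xyz": the shift along the world's x, y, z as a fraction of full scale, a list of three; "fingers": the opening, from 0 (shut) to 1 (fully open). A call has 1 to 12 rows; each row is the pose to reach, as a shift and turn from the pose commanded when the call began; what a row does not reach only later rows make up. Full scale, the value 1, is 500 mm for a shift and pi/4 rad for a turn. A row lasts 1/10 s, in which the tool goes at most 50 mm and 8.59 degrees, less where a joint would pass 70% of its speed; a pose out of reach is approached as far as the arm can. A call with a number of a shift or a turn outside -1 to 1 is refused whole. A call with a gripper value outside its range is refused whole. The fingers move at their own pace and stop on an object; the grip force is fixed at half the most. Time passes only in rows, so rows that repeat a pose let the fingers close. It gives the time, the measured TCP pose, the force, the opening and the grip force at its end, in the units of the state.
- arm.get_obs(): the state, without advancing time (a new reading comes with each control period).
- cams.capture(name): name is "scene" or "top" or "wrist"; returns the picture (420x560x3 uint8, red, green, blue); there is no depth.
- cams.camera_info(name): a dict with "intrinsics" (3x3 intrinsics, pixels), "rvec" (rotation vector, rad) and "tvec" (3), from world to camera coordinates, as OpenCV has them. Camera axes: x right, y down, z forward; pixel columns grow to the right and rows downward; lengths in m; the calibration is good to about 2 mm. A picture is of the moment at which its call begins: read the wrist's pose just before it. camera_info takes no time and is no camera call; for the wrist camera it gives the pose at the moment of the call.
- arm.close_job(): hands the job in; it is judged then, once.
The state is a dict: "time": time; "joints": joint angles; "qd": joint speeds; "joint_torque": joint torques, N m; "ee_pos": TCP position; "orientation": TCP orientation; "contact_force": force on the tool from outside, world axes, zero at the start; "moment": the same for the moment, N m; "finger_gap": finger opening in m; "finger_force": force on a finger pad.
Only numpy, scipy, OpenCV 4.12 (cv2) and the standard library are available. Lean on these libraries where they do the work, as an engineer would, in place of code of your own. Each camera call takes 0.05 s, during which the arm holds its last target. There are 200 camera calls.

## Task

The holder of the soldering-iron stand is still closed by its jammed transit plug: twist the plug back and forth while pulling along the leaning holder until it comes out, without stretching the holder's coil spring as much as 12 mm. Lower the plug into the red dish, foot down, and let go only once it stands upright on the dish's floor. Leave the solder reel, the flux jar and the circuit board where they are.

Things in the scene. Friction and masses are not known exactly. Their poses are not given: they have to be found in the camera images.
- plug: Jammed transit plug, 58 mm tall, 60 g, leaning 35 degrees in the holder at the start. Origin: centre of its foot's flat underside; z runs from foot to handle. Brass foot 24 mm diameter, z 0 to 22 mm (inside the holder at the start); black flange 34 mm diameter, z 22 to 26; teal grip bar z 26 to 58 mm, 26 mm long along x, 12 mm thick along y. Free all round and above: pinch the bar across y, tool along -z.
- plug_grip (a point): Middle of the plug's teal bar, 42 mm up the plug's z; axes as the plug's. Pulled straight, the plug needs 20 to 30 N to move (varies), more than the spring may bear. While it is being turned (about 0.3 N m) a pull of 6 to 13 N makes it creep out, a few mm per 1.2 rad sweep; creep stops when turning stops. Sprung shoes grip its foot until about 18 mm of travel; it clears the mouth at 22 mm.
- mouth (a point): Centre of the holder's open end, where the plug's flange rests; about 109 mm above the bench. z points out along the holder's axis, 35 degrees from vertical, leaning to the stand's front, roughly to the robot; x lies in the plane of the lean. The holder is a 38 mm aluminium tube with a 26 mm bore and black 50 mm collar in a coil spring; the mouth moves with it when the spring stretches.
- stand: Black soldering-iron stand with a tan sponge at its front, fixed to the bench. Origin: centre of its underside; -x is its front. Base 200 x 110 mm, 24 mm high; a 50 mm wide bracket, 98 mm high, stands behind the holder, 46 to 58 mm along +x. Nothing overhangs the plug.
- sleeve (a joint): Stretch of the coil spring in m: how far the holder has been drawn out along its axis (mouth z). 0 = at rest against its stop (it cannot be pushed in or turned). Stiffness 1500 N/m, so 12 mm, the most it may bear, is an 18 N pull. It springs back when released.
- red_dish_in (a point): Centre of the inner floor of the red dish, 5 mm above the bench; z up. The dish is open, 100 x 90 mm outside (x by y of its frame), 14 mm high, walls 4 mm, and is fixed to the bench.
- green_dish: Green dish of the same shape and size, fixed; not to be used. Origin: centre of its underside.
- reel: Bystander: blue solder reel standing on end, 54 mm diameter, 38 mm high, loose. Origin: centre of its underside.
- flux: Bystander: amber flux jar with black cap, 36 mm diameter, 62 mm high, loose. Origin: centre of its underside.
- board: Bystander: dark blue circuit board, 64 x 44 mm, 7 mm high, lying loose. Origin: centre of its underside.
Mind the look-alikes: they are no part of the job. Leave any brown look-alike of the plug alone.

How it is judged:
On the way, in this order (a step that is already met when the one before it is completed fails the run):
1. the plug's foot has been drawn clear of the holder's mouth (at least 4 mm beyond it) in the grip (z of plug in the frame of mouth above 0.004 m and contact force between the fingers and plug above 1 N), for 0.1 s.
2. the plug stands foot down on the red dish's floor while still in the grip (z of plug in the frame of red_dish_in between -0.004 and 0.005 m and horizontal distance between plug and red_dish_in below 0.05 m and angle between plug's own z axis and vertical below 0.12 rad and contact force between the fingers and plug above 1 N), for 0.1 s.
At the end, for the whole second after the job is handed in: The plug stands by itself, released and at rest, upright within 0.12 rad, foot within 5 mm of the red dish's floor height and within 50 mm of its centre; the holder is back at rest (stretch under 3 mm) (z of plug in the frame of red_dish_in between -0.004 and 0.005 m and horizontal distance between plug and red_dish_in below 0.05 m and angle between plug's own z axis and vertical below 0.12 rad and contact force between the fingers and plug below 0.2 N and linear speed of plug below 0.02 m/s and value of joint sleeve below 0.003 m); the robot touches nothing.
It fails at once if the holder's coil spring is stretched 12 mm or more (value of joint sleeve above 0.012 m).
It fails at once if the solder reel is shifted by more than 20 mm (distance of reel from where it was at the start of the episode above 0.02 m).
It fails at once if the flux jar is shifted by more than 20 mm (distance of flux from where it was at the start of the episode above 0.02 m).
It fails at once if the circuit board is shifted by more than 20 mm (distance of board from where it was at the start of the episode above 0.02 m).
It also fails if it takes over 58 s, if anything falls off the work surface, if the arm or the gripper's body presses on something with over 40 N, if the wrist force passes 120 N, or if a joint passes its speed limit or range.

## Working session

There is one attempt and no reset: what is moved stays moved. The work goes in short steps, Python scripts to look and compute and a shell command to move; the robot and the scene stay as the last step left them, time stands still between calls to the robot, and variables do not carry over. Pictures are saved under pics/ and viewed, at most 12 in all, crops included, and the job is handed in when it is done.

```bash
mkdir -p pics; python3 - <<'E'
from rig import arm,cams
import cv2,numpy as np
o=arm.get_obs();print({k:np.round(v,3).tolist() for k,v in o.items()},arm.tcp_to_grasp)
for n in ["scene","top"]:
    im=cams.capture(n);cv2.imwrite(f"pics/{n}0.png",im[:,:,::-1]);i=cams.camera_info(n);R=cv2.Rodrigues(np.array(i["rvec"]))[0]
    print(n,np.round(i["intrinsics"],1).tolist(),(-R.T@np.array(i["tvec"])).round(3),R.round(3).tolist())
E
```

```text
{'time': 0.0, 'joints': [-0.943, 0.502, -0.427, 1.551, 0.221, 1.138, -0.21], 'qd': [0.0, -0.002, -0.001, 0.0, -0.002, -0.0, -0.002], 'joint_torque': [0.002, -56.953, -5.816, -28.093, 0.01, 0.012, -0.0], 'ee_pos': [0.232, 0.607, 0.23], 'orientation': [-3.14, -0.0, 2.777], 'contact_force': [-0.657, 0.279, 0.422], 'moment': [0.041, 0.036, 0.09], 'finger_force': 0.0, 'finger_gap': 0.085} -0.0187
scene [[451.0, 0.0, 279.1], [0.0, 451.0, 216.6], [0.0, 0.0, 1.0]] [ 1.23  -0.095  0.806] [[0.206, 0.978, -0.001], [0.695, -0.147, -0.704], [-0.689, 0.145, -0.71]]
top [[483.2, 0.0, 284.6], [0.0, 483.2, 203.4], [0.0, 0.0, 1.0]] [0.434 0.067 1.232] [[-0.007, -1.0, -0.015], [-0.994, 0.009, -0.108], [0.109, 0.014, -0.994]]
```

View pics/scene0.png

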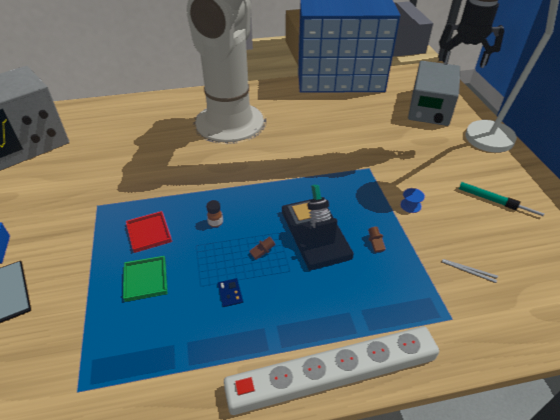

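View pics/top0.png

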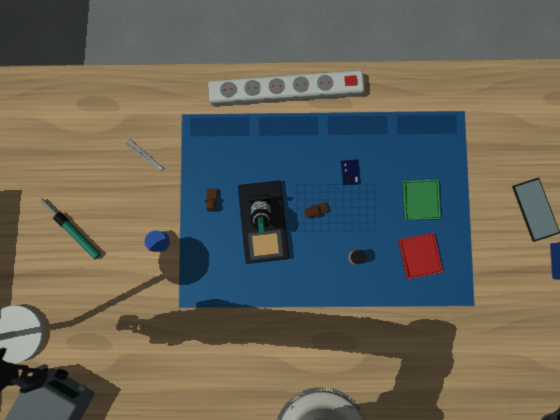

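The scene camera shows the teal plug at (317,192) in the stand. The top camera shows it at (262,225), with the red dish at (421,256), the green dish at (421,200), the flux jar at (358,257), the reel at (157,241) and the board at (351,172).

Things that could be taken for the plug, in top-view pixels: the teal bar in the holder (262,225), brown look-alikes at (211,199) and (317,210), and the green-handled screwdriver at (75,235). I choose the teal one in the holder and check it with a crop.

```bash
cat >h.py <<'E'
from rig import arm,cams
import cv2,numpy as np
def cam(n):
    i=cams.camera_info(n);R=cv2.Rodrigues(np.array(i["rvec"]))[0];return np.array(i["intrinsics"]),R,np.array(i["tvec"]).ravel()
def ray(c,uv):
    K,R,t=c;d=R.T@np.linalg.solve(K,[uv[0],uv[1],1.]);return -R.T@t,d/np.linalg.norm(d)
def onz(c,uv,z):
    o,d=ray(c,uv);return o+d*(z-o[2])/d[2]
def tri(rs):
    A=0;b=0
    for o,d in rs:
        P=np.eye(3)-np.outer(d,d);A=A+P;b=b+P@o
    p=np.linalg.solve(A,b);return p,[np.linalg.norm((np.eye(3)-np.outer(d,d))@(p-o)) for o,d in rs]
def blob(im,lo,hi,box):
    x0,y0,x1,y1=box;h=cv2.cvtColor(im,cv2.COLOR_RGB2HSV);m=cv2.inRange(h,lo,hi);k=np.zeros_like(m);k[y0:y1,x0:x1]=m[y0:y1,x0:x1]
    n,l,s,c=cv2.connectedComponentsWithStats(k);j=1+np.argmax(s[1:,4]);return c[j],s[j],(l==j).astype(np.uint8)
E
python3 - <<'E'
from h import *
T=cams.capture("top");S=cams.capture("scene");ct,cs=cam("top"),cam("scene")
TE=((65,90,40),(95,255,255))
a,sa,ma=blob(T,*TE,(235,180,295,265));b,sb,mb=blob(S,*TE,(290,170,340,215))
print("teal",a,sa,cv2.minAreaRect(cv2.findNonZero(ma)),b,sb,cv2.minAreaRect(cv2.findNonZero(mb)))
print("tri",tri([ray(ct,a),ray(cs,b)]))
r,s,m=blob(T,(0,120,80),(10,255,255),(390,225,450,285));q=cv2.minAreaRect(cv2.findNonZero(m));print("red",r,q,onz(ct,q[0],.014))
g,s,m=blob(T,(8,60,100),(28,200,255),(240,225,290,265));q=cv2.minAreaRect(cv2.findNonZero(m));print("sponge",q,onz(ct,q[0],.024))
d,s,m=blob(T,(0,0,0),(180,255,50),(230,170,295,270));q=cv2.minAreaRect(cv2.findNonZero(m));print("base",q,s,onz(ct,q[0],.024),[onz(ct,p,.024).round(3).tolist() for p in cv2.boxPoints(q)])
c=lambda I,x,y,w:cv2.resize(I[y:y+w,x:x+w],(400,400),interpolation=cv2.INTER_CUBIC)
cv2.imwrite("pics/crop.png",np.hstack([c(T,220,175,90),c(S,280,170,80)])[:,:,::-1])
E
```

```text
teal [260.53191489 225.        ] [258 217   7  17  94] ((261.0, 225.0), (16.0, 6.0), 90.0) [316.13913043 192.05217391] [312 185  10  15 115] ((316.3077087402344, 191.96156311035156), (14.884167671203613, 8.062257766723633), 82.87498474121094)
tri (array([0.50666579, 0.14019549, 0.1216875 ]), [np.float64(0.002051424697184646), np.float64(0.0020514246971847345)])
red [420.33357664 255.42773723] ((420.3846435546875, 255.423095703125), (38.6348762512207, 35.889251708984375), 78.69007110595703) [ 0.43394725 -0.2540724   0.014     ]
sponge ((265.01220703125, 244.10977172851562), (20.540266036987305, 25.178390502929688), 83.6598129272461) [0.46467146 0.1333977  0.024     ]
base ((263.1707458496094, 221.53659057617188), (78.40638732910156, 43.730892181396484), 83.6598129272461) [ 238  181   52   82 2282] [0.52110628 0.13787518 0.024     ] [[0.614, 0.204, 0.024], [0.626, 0.094, 0.024], [0.43, 0.073, 0.024], [0.418, 0.181, 0.024]]
```

View pics/crop.png

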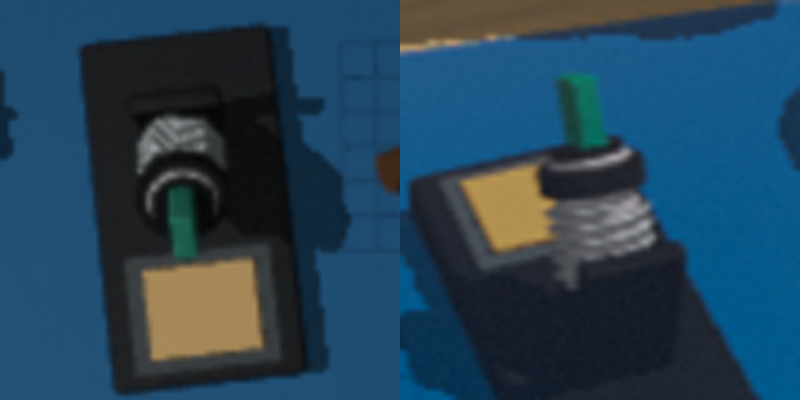

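The crop confirms it: the teal bar stands in the collar of the holder, leaning toward the sponge. The bar's thin side is roughly across the stand.

```bash
cat >>h.py <<'E'
from scipy.spatial.transform import Rotation as Ro
AX=np.array([-.570,-.061,.819]);AX/=np.linalg.norm(AX)
SY=np.array([-.106,.994,0]);SY/=np.linalg.norm(SY)
def goal(phi=0):  # tool along -AX, y along SY turned phi about AX
    y=Ro.from_rotvec(AX*phi).apply(SY);return Ro.from_matrix(np.c_[np.cross(y,-AX),y,-AX])
def delta(p,Rg):
    o=arm.get_obs();Rc=Ro.from_euler('xyz',o["orientation"])
    print("xyz",((p-o["ee_pos"])/.5).round(3).tolist(),"ang",((Rg*Rc.inv()).as_rotvec()/(np.pi/4)).round(3).tolist(),"t",o["time"])
E
python3 - <<'E'
from h import *
delta(np.array([.5155,.141,.109])+.12*AX,goal())
E
```

```text
xyz [0.431, -0.946, -0.047] ang [-0.1, -0.778, 0.581] t 0.2
```

```bash
python3 -m inch '[{"xyz":[0.43,-0.945,0],"angular":[-0.1,-0.778,0.581],"fingers":1},{"xyz":[0.43,-0.945,0],"angular":[-0.1,-0.778,0.581],"fingers":1},{"xyz":[0.43,-0.945,0],"angular":[-0.1,-0.778,0.581],"fingers":1},{"xyz":[0.43,-0.945,0],"angular":[-0.1,-0.778,0.581],"fingers":1},{"xyz":[0.43,-0.945,0],"angular":[-0.1,-0.778,0.581],"fingers":1},{"xyz":[0.43,-0.945,0],"angular":[-0.1,-0.778,0.581],"fingers":1},{"xyz":[0.43,-0.945,0],"angular":[-0.1,-0.778,0.581],"fingers":1},{"xyz":[0.43,-0.945,0],"angular":[-0.1,-0.778,0.581],"fingers":1},{"xyz":[0.43,-0.945,0],"angular":[-0.1,-0.778,0.581],"fingers":1},{"xyz":[0.43,-0.945,0],"angular":[-0.1,-0.778,0.581],"fingers":1},{"xyz":[0.43,-0.945,-0.047],"angular":[-0.1,-0.778,0.581],"fingers":1},{"xyz":[0.43,-0.945,-0.047],"angular":[-0.1,-0.778,0.581],"fingers":1}]'
python3 - <<'E'
from h import *
delta(np.array([.5155,.141,.109])+.12*AX,goal());print(arm.get_obs()["joints"])
im=cams.capture("wrist");cv2.imwrite("pics/w1.png",im[:,:,::-1])
E
```

```text
time: 1.4
ee_pos: [0.4094, 0.2125, 0.2352]
orientation: [3.119, 0.591, -3.043]
contact_force: [-0.1, -1.2, -0.4]
finger_gap: 0.0856
finger_force: 0.0
xyz [0.075, -0.158, -0.056] ang [-0.021, -0.027, -0.006] t 1.4
[-0.04345779 -0.15298508 -0.6990478   2.42383778  0.6160544   0.41086791
  0.39810435]
```

View pics/w1.png

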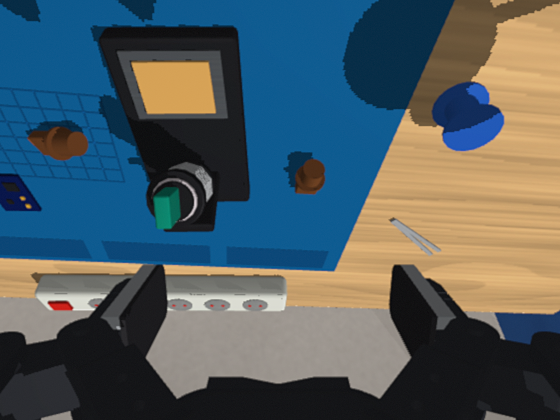

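The wrist view shows the teal bar at (166,207) in the collar. Its thin side lies nearly along the finger line. The brown look-alikes are at (62,142) and (312,175). Joint 4 is close to its range limit, so I move toward the target.

```bash
python3 -m inch '[{"xyz":[0.02,-0.08,0],"angular":[0,0,0],"fingers":1},{"xyz":[0.075,-0.158,-0.056],"angular":[-0.021,-0.027,0],"fingers":1},{"xyz":[0.075,-0.158,-0.056],"angular":[-0.021,-0.027,0],"fingers":1},{"xyz":[0.075,-0.158,-0.056],"angular":[-0.021,-0.027,0],"fingers":1}]'
python3 - <<'E'
from h import *
delta(np.array([.5155,.141,.109])+.12*AX,goal());print(arm.get_obs()["joints"].round(3) if hasattr(arm.get_obs()["joints"],'round') else arm.get_obs()["joints"])
cw=cam("wrist");im=cams.capture("wrist");cv2.imwrite("pics/w2.png",im[:,:,::-1])
P=lambda p:cv2.projectPoints(np.array([p]),cv2.Rodrigues(cw[1])[0],cw[2],cw[0],None)[0].ravel().round(1)
m=np.array([.5155,.141,.109]);print("mouth",P(m),"top",P(m+.036*AX),"cam",ray(cw,(280,210)))
b,s,k=blob(im,(65,90,40),(95,255,255),(100,100,460,400));print(b,s,cv2.minAreaRect(cv2.findNonZero(k)))
E
```

```text
time: 1.85
ee_pos: [0.4403, 0.1679, 0.2234]
orientation: [3.134, 0.585, -3.028]
contact_force: [-1.1, -0.2, -0.8]
finger_gap: 0.0853
finger_force: 0.0
xyz [0.014, -0.068, -0.032] ang [-0.004, -0.034, -0.014] t 1.85
[ 0.662 -0.207 -1.147  2.423  0.116  0.261  1.053]
mouth [229.2 185.9] top [223.  197.2] cam (array([0.30424177, 0.151845  , 0.30350379]), array([ 0.76726433,  0.10009873, -0.63347115]))
[224.51897436 197.09435897] [213 174  24  47 975] ((224.5, 197.0), (46.0, 23.0), 90.0)
```

View pics/w2.png

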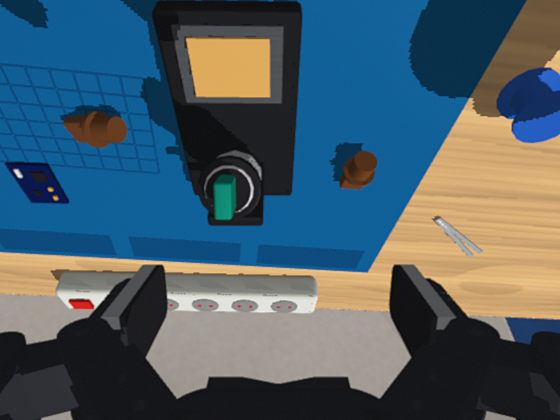

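The bar sits at (224,197), about 1 mm from where my estimate predicts it, so the mouth estimate holds. Joint 4 is still at its limit, so I move outward, where the arm has more room.

```bash
python3 -m inch '[{"xyz":[0.1,-0.02,0],"angular":[0,0,0],"fingers":1},{"xyz":[0.1,-0.06,-0.02],"angular":[-0.004,-0.034,-0.014],"fingers":1},{"xyz":[0.1,-0.06,-0.02],"angular":[-0.004,-0.034,-0.014],"fingers":1},{"xyz":[0.1,-0.06,-0.02],"angular":[-0.004,-0.034,-0.014],"fingers":1},{"xyz":[0.1,-0.06,-0.02],"angular":[-0.004,-0.034,-0.014],"fingers":1}]'
python3 - <<'E'
from h import *
print(np.round(arm.get_obs()["joints"],3))
delta(np.array([.5155,.141,.109])+.06*AX,goal())
E
```

```text
time: 2.4
ee_pos: [0.4882, 0.1362, 0.215]
orientation: [3.138, 0.609, -3.04]
contact_force: [0.8, 0.3, 0.2]
finger_gap: 0.0854
finger_force: 0.0
[ 1.148 -0.076 -1.532  2.391  0.513  0.192  0.79 ]
xyz [-0.014, 0.002, -0.114] ang [-0.003, -0.002, 0.004] t 2.4
```

The elbow has drifted to its limits: j3 is at -1.53 and j6 at 0.19. I fit a simple kinematic model to the recorded poses to see which configuration would suit.

```bash
cat >k.py <<'E'
import numpy as np
from scipy.spatial.transform import Rotation as Ro
from scipy.optimize import least_squares
D=[([-0.943,.5015,-.427,1.5505,.221,1.138,-.21],[.232,.607,.2305],[-3.14,0,2.777]),
([-.04346,-.15299,-.69905,2.42384,.61605,.41087,.3981],[.4094,.2125,.2352],[3.119,.591,-3.043]),
([.662,-.207,-1.147,2.423,.116,.261,1.053],[.4403,.1679,.2234],[3.134,.585,-3.028]),
([1.148,-.076,-1.532,2.391,.513,.192,.79],[.4882,.1362,.215],[3.138,.609,-3.04])]
def fk(q,g):
    ax=g[13:20];p=np.zeros(3);R=Ro.identity()
    L=[(0,0,g[0]),(0,0,0),(g[1],0,g[2]),(g[3],0,g[4]),(g[5],0,g[6]),(g[7],0,g[8]),(g[9],0,g[10]),]
    for i,(a,s) in enumerate(zip("zyzyzyz",g[13:20])):
        p=p+R.apply(L[i]);R=R*Ro.from_euler(a,s*q[i]+(g[12] if i==0 else 0)+(g[11] if i==6 else 0))
    return p+R.apply([0,0,g[20]]),R
E
python3 - <<'E'
from k import *
import itertools
best=[]
for s in itertools.product([1,-1],repeat=6):
    s=(1,)+s
    # orientation only first: offsets at base & tool
    def e(x):
        r=[]
        for q,p,o in D:
            R=Ro.from_euler('z',x[0])
            for a,k,v in zip("zyzyzyz",s,q):R=R*Ro.from_euler(a,k*v)
            R=R*Ro.from_euler('z',x[1]);r+=list((R.inv()*Ro.from_euler('xyz',o)).as_rotvec())
        return r
    for x0 in itertools.product([0,1.57,3.14,-1.57],[0,3.14,1.57,-1.57]):
        f=least_squares(e,x0);best.append((f.cost,s,f.x.round(2)))
best.sort(key=lambda b:b[0]);[print(b) for b in best[:5]]
E
```

```text
(np.float64(0.3275205056891117), (1, -1, 1, -1, 1, -1, 1), array([3.26, 1.73]))
(np.float64(0.32752050568911173), (1, 1, 1, 1, 1, 1, 1), array([ 0.12, -1.41]))
(np.float64(0.32752050568911184), (1, 1, 1, 1, 1, 1, 1), array([ 0.12, -1.41]))
(np.float64(0.32752050568911184), (1, -1, 1, -1, 1, -1, 1), array([-3.02,  1.73]))
(np.float64(0.32752050568911184), (1, -1, 1, -1, 1, -1, 1), array([3.26, 1.73]))
```

```bash
python3 - <<'E'
from k import *
import itertools
best=[]
rng=np.random.default_rng(0)
def R_(s,q,x,i0=0):
    return Ro.from_euler('zyzyzyz'[:3],np.zeros(3))
for s in itertools.product([1,-1],repeat=7):
    if s[1]<0: continue
    def e(x):
        r=[]
        for q,p,o in D:
            R=Ro.identity()
            for a,k,v,f in zip("zyzyzyz",s,q,[x[0],0,x[1],x[3],x[2],x[4],x[5]]):R=R*Ro.from_euler(a,k*v+f)
            r+=list((R.inv()*Ro.from_euler('xyz',o)).as_rotvec())
        return r
    for x0 in itertools.product([0,1.57,3.14,-1.57],[0,3.14],[0,1.57,-1.57,3.14],[0],[0],[0,1.57]):
        c=sum(np.square(e(x0)))
        best.append((c,s,x0,e))
best.sort(key=lambda b:b[0]);out=[]
for c,s,x0,e in best[:80]:
    f=least_squares(e,x0,max_nfev=60);out.append((f.cost,s,f.x.round(2)))
out.sort(key=lambda b:b[0]);[print(b) for b in out[:6]]
E
```

```text
(np.float64(7.019523430799135e-07), (-1, 1, -1, 1, -1, -1, -1), array([ 0.  , -0.  ,  3.14, -0.  , -0.  , -1.57]))
(np.float64(7.019523430799815e-07), (-1, 1, -1, -1, -1, -1, -1), array([ 0.  ,  3.14, -0.  ,  0.  , -0.  , -1.57]))
(np.float64(7.019523430800121e-07), (-1, 1, -1, -1, 1, 1, -1), array([0.  , 3.14, 3.14, 3.14, 3.14, 1.57]))
(np.float64(7.019523430801737e-07), (-1, 1, -1, -1, -1, -1, -1), array([ 0.  ,  3.14, -0.  ,  0.  , -0.  , -1.57]))
(np.float64(7.019523430802245e-07), (-1, 1, -1, 1, -1, 1, -1), array([ 0.  , -0.  , -0.  , -0.  ,  0.  ,  1.57]))
(np.float64(7.019523430802713e-07), (-1, 1, -1, 1, -1, -1, -1), array([ 0.  , -0.  ,  3.14, -0.  , -0.  , -1.57]))
```

```bash
cat >k2.py <<'E'
from k import D,Ro,np,least_squares
S=np.array([-1,1,-1,1,-1,1,-1]);LO=np.array([-2.88,-.31,-1.54,.2,-1.41,.19,-2.57]);HI=np.array([2.88,2.03,1.56,2.42,4.55,2.02,2.57])
def frames(q):
    R=Ro.identity();F=[R]
    for a,k,v in zip("zyzyzyz",S,q):R=R*Ro.from_euler(a,k*v);F.append(R)
    F[-1]=R*Ro.from_euler('z',np.pi/2);return F
def basis(q):
    F=frames(q);ez=[0,0,1];ex=[1,0,0];return np.c_[ez,F[3].apply(ez),F[5].apply(ez),F[7].apply(ez),F[3].apply(ex),F[5].apply(ex)]
A=np.vstack([basis(d[0]) for d in D]);b=np.hstack([d[1] for d in D]);g,res,rk,sv=np.linalg.lstsq(A,b,rcond=None)
def fk(q):return basis(q)@g,frames(q)[7]
def err(q,p,R):
    a,B=fk(q);return np.r_[a-p,.3*(B*R.inv()).as_rotvec()]
E
python3 - <<'E'
from k2 import *
print("geom",g.round(4),"res",np.abs(A@g-b).max(),sv.round(2))
from h import goal,AX
m=np.array([.5155,.141,.109]);rng=np.random.default_rng(1)
for d in (.008,.04,.06):
  out=[]
  for flip in (0,np.pi):
    for i in range(60):
        q0=rng.uniform(LO,HI);R=goal(flip)
        f=least_squares(lambda q:np.r_[err(q,m+d*AX,R)*20,.02*(q-(LO+HI)/2)/(HI-LO)],q0,bounds=(LO,HI))
        if np.abs(err(f.x,m+d*AX,R)).max()<.002: out.append((np.min(np.minimum(f.x-LO,HI-f.x)).round(3),flip,tuple(f.x.round(2))))
  print(d);[print(o) for o in sorted(set(out),key=lambda o:-o[0])[:6]]
E
```

```text
geom [ 0.3625  0.5645  0.4807  0.4232 -0.0372  0.018 ] res 0.01184742826011348 [3.88 2.79 0.82 0.61 0.37 0.19]
0.008
0.04
0.06
```

```bash
python3 -m inch '[{"xyz":[0.08,0,0.1],"angular":[0,0.2,0],"fingers":1},{"xyz":[0.12,0,0.2],"angular":[-0.05,0.5,0],"fingers":1},{"xyz":[0.12,0,0.25],"angular":[-0.05,0.78,0],"fingers":1},{"xyz":[0.12,0,0.25],"angular":[-0.05,0.78,0],"fingers":1},{"xyz":[0.12,0,0.25],"angular":[-0.05,0.78,0],"fingers":1},{"xyz":[0.12,0,0.25],"angular":[-0.05,0.78,0],"fingers":1}]'
python3 -c "
from rig import arm;import numpy as np;o=arm.get_obs();print([np.round(o[k],4).tolist() for k in('joints','ee_pos','orientation')])"
python3 -m inch '[{"xyz":[0.1,0.2,0],"angular":[0,0,0],"fingers":1},{"xyz":[0.1,0.2,0],"angular":[0,0,0],"fingers":1},{"xyz":[0.1,0.2,0],"angular":[0,0,0],"fingers":1}]' >/dev/null
python3 -c "
from rig import arm;import numpy as np;o=arm.get_obs();print([np.round(o[k],4).tolist() for k in('joints','ee_pos','orientation')],o['time'])"
```

```text
time: 3.0
ee_pos: [0.5502, 0.139, 0.3407]
orientation: [3.116, -0.008, -3.044]
contact_force: [0.6, 0.2, -0.6]
finger_gap: 0.0855
finger_force: 0.0
[[0.6041, 0.4793, -1.2129, 1.6055, 0.4291, 1.3701, 1.0122], [0.5502, 0.139, 0.3407], [3.1156, -0.0077, -3.0436]]
[[0.2906, 0.61, -1.1202, 1.4168, 0.5215, 1.4354, 0.8612], [0.5961, 0.2467, 0.3391], [3.1136, -0.0052, -3.034]] 3.3
```

```bash
cat >>k.py <<'E'
D+=[([0.6041,0.4793,-1.2129,1.6055,0.4291,1.3701,1.0122],[0.5502,0.139,0.3407],[3.1156,-0.0077,-3.0436]),([0.2906,0.61,-1.1202,1.4168,0.5215,1.4354,0.8612],[0.5961,0.2467,0.3391],[3.1136,-0.0052,-3.034])]
E
python3 - <<'E'
s=open('k2.py').read()
s=s.replace("return np.c_[ez,","return np.c_[F[1].apply(ex),F[4].apply(ex),F[6].apply(ex),ez,")
open('k2.py','w').write(s)
E
cat > ik.py <<'E'
from k2 import *
from h import goal,AX
print("geom",g.round(4),"res",np.abs(A@g-b).max(),sv.round(2))
m=np.array([.5155,.141,.109]);rng=np.random.default_rng(1)
for d in (.008,.04,.06):
  out=[]
  for flip in (0,np.pi):
    for i in range(40):
        q0=rng.uniform(LO,HI);R=goal(flip)
        f=least_squares(lambda q:np.r_[err(q,m+d*AX,R)*50,.01*(q-(LO+HI)/2)/(HI-LO)],q0,bounds=(LO,HI))
        if np.abs(err(f.x,m+d*AX,R)).max()<.004: out.append((np.min(np.minimum(f.x-LO,HI-f.x)).round(3),flip,tuple(f.x.round(2))))
  print(d);[print(o) for o in sorted(set(out),key=lambda o:-o[0])[:6]]
E
python3 ik.py
```

```text
geom [ 1.160e-02  9.900e-03 -1.000e-04  3.627e-01  5.326e-01  4.696e-01
  3.957e-01 -2.270e-02  5.700e-03] res 0.015595182169385657 [5.16 4.37 2.31 1.18 0.95 0.65 0.45 0.16 0.12]
0.008
0.04
0.06
```

```bash
sed -i 's/ez=\[0,0,1\];/ez=[0,0,1];ey=[0,1,0];/; s/return np.c_\[/return np.c_[F[1].apply(ey),F[3].apply(ey),F[5].apply(ey),/' k2.py
sed -i 's/^print("geom"/print([(frames(d[0])[7].inv()*Ro.from_euler("xyz",d[2])).magnitude().round(4) for d in D]);print("geom"/' ik.py; python3 ik.py
```

```text
Traceback (most recent call last):
  File "ik.py", line 3, in <module>
    print([(frames(d[0])[7].inv()*Ro.from_euler("xyz",d[2])).magnitude().round(4) for d in D]);print("geom",g.round(4),"res",np.abs(A@g-b).max(),sv.round(2))
           ^^^^^^^^^^^^^^^^^^^^^^^^^^^^^^^^^^^^^^^^^^^^^^^^^^^^^^^^^^^^^^^^^^^
AttributeError: 'float' object has no attribute 'round'
```

```bash
sed -i 's/\.magnitude().round(4)/.magnitude()/' ik.py; python3 ik.py
```

```text
[0.0013359892795075882, 0.00019435240299428758, 0.00045941175739035595, 0.00048357069128730236, 8.144925847133766e-05, 6.371861647164756e-05]
geom [-1.480e-02 -1.100e-02 -1.400e-03 -2.000e-04  4.000e-04  5.000e-04
  3.459e-01  5.056e-01  4.706e-01  3.585e-01  7.000e-04 -2.000e-04] res 0.00013900271804354047 [5.25 4.74 4.18 1.21 1.17 0.88 0.59 0.51 0.41 0.31 0.14 0.12]
0.008
(np.float64(0.0), 0, (np.float64(0.72), np.float64(0.8), np.float64(-1.41), np.float64(2.42), np.float64(1.85), np.float64(0.94), np.float64(-0.26)))
(np.float64(0.0), 3.141592653589793, (np.float64(0.14), np.float64(0.32), np.float64(-0.64), np.float64(2.42), np.float64(1.92), np.float64(0.39), np.float64(2.57)))
0.04
0.06
```

The model now fits to 0.14 mm. It shows that a fully axial tool is just beyond the elbow limit (j4). I can still pinch the bar across y with the tool pitched partly upright, so I check how much pitch is needed.

```bash
cat >>k2.py <<'E'
from h import AX,SY,goal
M=np.array([.5155,.141,.109])
def G(t,phi=0,flip=0): # tool pitched t deg toward vertical from the plug axis, turned phi about plug axis
    return Ro.from_rotvec(AX*phi)*Ro.from_rotvec(SY*np.radians(t))*goal(flip)
def step(q,p,R,n=1):  # min-norm differential IK
    for _ in range(60):
        e=err(q,p,R)
        if np.abs(e).max()<1e-4:break
        J=np.array([(err(q+1e-5*np.eye(7)[i],p,R)-e)/1e-5 for i in range(7)]).T
        q=np.clip(q-np.clip(np.linalg.pinv(J,rcond=1e-3)@e,-.1,.1),LO,HI)
    return q,np.abs(err(q,p,R)).max()
E
python3 - <<'E'
from k2 import *
print(np.degrees(np.arccos(-G(15).apply([0,0,1])[2])))
rng=np.random.default_rng(1)
for t in (8,15,22,30):
  for flip in (0,np.pi):
    best=(-9,)
    for i in range(12):
      q0=rng.uniform(LO,HI);f=least_squares(lambda q:np.r_[err(q,M+.02*AX,G(t,0,flip))*50,.02*(q-(LO+HI)/2)/(HI-LO)],q0,bounds=(LO,HI));q=f.x
      mg=9;e_=0
      for phi,d in((0,.009),(.5,.009),(0,.01),(-.5,.02),(0,.03),(.5,.03),(0,.045)):
        q,e=step(q,M+d*AX,G(t,phi,flip));e_=max(e,e_);mg=min(mg,np.min(np.minimum(q-LO,HI-q)))
      if e_<.003 and mg>best[0]:best=(mg,flip,q.round(2),f.x.round(2))
    print(t,best)
E
```

```text
19.98989425544561
8 (np.float64(0.04515283075595988), 0, array([ 0.81,  0.65, -1.49,  2.34,  1.44,  0.83,  0.05]), array([ 0.75,  0.7 , -1.41,  2.33,  1.52,  0.83,  0.01]))
8 (-9,)
15 (np.float64(0.09195197517553155), 0, array([ 0.79,  0.64, -1.45,  2.25,  1.2 ,  0.84,  0.27]), array([ 0.72,  0.67, -1.36,  2.23,  1.26,  0.82,  0.24]))
15 (np.float64(0.05626885372951046), 3.141592653589793, array([-0.86,  0.18,  0.51,  2.29,  0.01,  0.35, -1.85]), array([-0.8 ,  0.25,  0.46,  2.27, -0.07,  0.31, -1.77]))
22 (np.float64(0.2226948605185497), 0, array([ 0.71,  0.57, -1.32,  2.15,  0.94,  0.83,  0.51]), array([ 0.63,  0.59, -1.22,  2.13,  0.97,  0.8 ,  0.5 ]))
22 (np.float64(0.2032864567055997), 3.141592653589793, array([-0.25,  0.22, -0.13,  2.17,  0.17,  0.54, -1.98]), array([-0.28,  0.28, -0.09,  2.16,  0.17,  0.5 , -1.97]))
30 (np.float64(0.3340938378366918), 0, array([ 0.43,  0.43, -0.92,  2.04,  0.51,  0.81,  0.89]), array([ 0.38,  0.48, -0.88,  2.02,  0.56,  0.79,  0.86]))
30 (np.float64(0.31770156485641454), 3.141592653589793, array([-0.27,  0.28, -0.08,  2.06,  0.07,  0.72, -1.86]), array([-0.28,  0.34, -0.07,  2.04,  0.07,  0.68, -1.86]))
```

```bash
python3 - <<'E'
from k2 import *
from h import arm,delta
q=np.array(arm.get_obs()["joints"])
for t in (18,22,26):
  qq=q.copy();R=G(t);T=-R.apply([0,0,1]);print(t)
  for n,p,Rr in [("pre",M+.012*AX+.06*T,R),("grasp",M+.012*AX,R)]+[(f"s{phi}",M+d*AX,G(t,phi)) for phi,d in((.5,.018),(-.5,.02),(.5,.024),(-.5,.03),(.5,.035),(0,.045))]:
    p0,R0=fk(qq)
    for k in np.linspace(.1,1,10):
      rv=(Rr*R0.inv()).as_rotvec();qq,e=step(qq,p0+k*(p-p0),Ro.from_rotvec(k*rv)*R0)
    print(n,qq.round(2),round(e,4),"marg",np.min(np.minimum(qq-LO,HI-qq)).round(2))
delta(M+.012*AX+.06*-G(22).apply([0,0,1]),G(22))
E
```

```text
18
pre [ 0.64  0.32 -1.16  2.18  0.68  0.65  0.72] 0.0 marg 0.24
grasp [ 0.46  0.44 -0.97  2.19  0.9   0.58  0.53] 0.0001 marg 0.23
s0.5 [ 0.33  0.44 -0.97  2.19  1.07  0.74  0.74] 0.0001 marg 0.23
s-0.5 [ 0.61  0.4  -0.99  2.24  0.68  0.39  0.34] 0.0 marg 0.18
s0.5 [ 0.35  0.43 -0.99  2.19  1.06  0.75  0.75] 0.0 marg 0.23
s-0.5 [ 0.65  0.38 -1.03  2.25  0.64  0.4   0.38] 0.0 marg 0.17
s0.5 [ 0.38  0.41 -1.02  2.2   1.03  0.75  0.77] 0.0 marg 0.22
s0 [ 0.55  0.36 -1.07  2.21  0.78  0.6   0.61] 0.0 marg 0.21
22
pre [ 0.63  0.38 -1.16  2.11  0.64  0.75  0.76] 0.0 marg 0.31
grasp [ 0.48  0.48 -1.    2.13  0.82  0.67  0.62] 0.0001 marg 0.29
s0.5 [ 0.32  0.49 -0.99  2.13  1.01  0.84  0.8 ] 0.0 marg 0.29
s-0.5 [ 0.67  0.46 -1.05  2.19  0.59  0.47  0.47] 0.0 marg 0.23
s0.5 [ 0.33  0.48 -1.    2.14  1.    0.85  0.8 ] 0.0 marg 0.28
s-0.5 [ 0.7   0.44 -1.08  2.19  0.56  0.48  0.49] 0.0 marg 0.23
s0.5 [ 0.36  0.45 -1.03  2.14  0.97  0.85  0.82] 0.0 marg 0.28
s0 [ 0.56  0.41 -1.08  2.15  0.72  0.69  0.69] 0.0 marg 0.27
26
pre [ 0.61  0.44 -1.15  2.05  0.62  0.85  0.8 ] 0.0 marg 0.37
grasp [ 0.49  0.53 -1.02  2.07  0.76  0.76  0.69] 0.0001 marg 0.35
s0.5 [ 0.3   0.53 -0.99  2.07  0.96  0.94  0.84] 0.0 marg 0.35
s-0.5 [ 0.71  0.52 -1.08  2.14  0.53  0.56  0.56] 0.0 marg 0.28
s0.5 [ 0.31  0.52 -1.    2.08  0.95  0.94  0.85] 0.0 marg 0.34
s-0.5 [ 0.73  0.49 -1.1   2.14  0.5   0.57  0.58] 0.0 marg 0.28
s0.5 [ 0.33  0.5  -1.03  2.09  0.93  0.95  0.86] 0.0 marg 0.33
s0 [ 0.56  0.46 -1.09  2.09  0.68  0.78  0.74] 0.0 marg 0.33
xyz [-0.202, -0.216, -0.324] ang [-0.004, -0.297, -0.006] t 3.3
```

```bash
python3 -m inch '[{"xyz":[-0.2,-0.216,0],"angular":[0,-0.38,0],"fingers":1},{"xyz":[-0.2,-0.216,0],"angular":[0,-0.38,0],"fingers":1},{"xyz":[-0.21,-0.216,-0.2],"angular":[0,-0.385,0],"fingers":1},{"xyz":[-0.21,-0.216,-0.326],"angular":[0,-0.385,0],"fingers":1},{"xyz":[-0.21,-0.216,-0.326],"angular":[0,-0.385,0],"fingers":1},{"xyz":[-0.21,-0.216,-0.326],"angular":[0,-0.385,0],"fingers":1},{"xyz":[-0.21,-0.216,-0.326],"angular":[0,-0.385,0],"fingers":1},{"xyz":[-0.21,-0.216,-0.326],"angular":[0,-0.385,0],"fingers":1}]'
cat >look.py <<'E'
import sys
from k2 import *
from h import *
print(np.round(arm.get_obs()["joints"],2));delta(M+.012*AX+.06*-G(18).apply([0,0,1]),G(18))
cw=cam("wrist");im=cams.capture("wrist")
P=lambda p:tuple(cv2.projectPoints(np.array([p]),cv2.Rodrigues(cw[1])[0],cw[2],cw[0],None)[0].ravel())
BX=np.cross(SY,AX)
b,s,k=blob(im,(65,90,40),(95,255,255),(60,60,500,400));print("teal",b,s)
c0=[P(M+.036*AX+i*.013*BX+j*.006*SY) for i,j in((1,1),(1,-1),(-1,-1),(-1,1))];print("predicted top face",np.round(c0,1).tolist())
I=im.copy();cv2.polylines(I,[np.round(c0).astype(int)],True,(255,255,0));
rim=np.array([P(M+.025*(np.cos(a)*BX+np.sin(a)*SY)) for a in np.linspace(0,6.28,40)]);cv2.polylines(I,[np.round(rim).astype(int)],True,(255,0,255))
x,y=int(b[0])-100,max(0,int(b[1])-100)
cv2.imwrite(sys.argv[1],np.hstack([cv2.resize(A_[y:y+200,x:x+200],(400,400)) for A_ in (im,I)])[:,:,::-1]);print("crop origin",x,y)
E
python3 look.py pics/w3.png
```

```text
time: 4.1
ee_pos: [0.4933, 0.1313, 0.178]
orientation: [-3.137, 0.298, -3.037]
contact_force: [0.3, 0.6, 0.6]
finger_gap: 0.0852
finger_force: 0.0
[ 0.65  0.31 -1.15  2.18  0.66  0.65  0.74]
xyz [-0.004, 0.014, -0.004] ang [0.006, 0.002, 0.003] t 4.1
teal [289.40799334 225.88925895] [ 277  201   25   51 1201]
predicted top face [[303.5, 244.9], [279.7, 244.9], [279.7, 193.3], [303.4, 193.3]]
crop origin 189 125
```

View pics/w3.png

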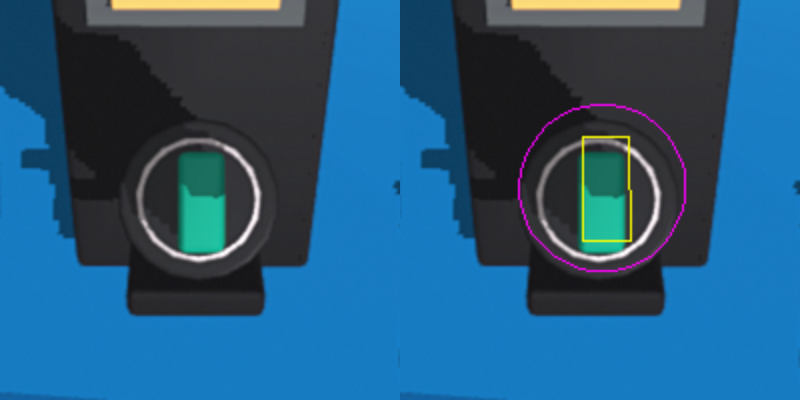

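The bar and the bright rim at crop (199,200) are well aligned with the finger line. The mouth lies about 4.4 mm farther in x and 1 mm less in y than I estimated, so I update it and go to the grasp.

```bash
sed -i 's/^M=.*/M=np.array([.520,.1403,.109])/' k2.py; python3 - <<'E'
from k2 import *
from h import *
print(AX);delta(M+.012*AX+.03*-G(18).apply([0,0,1]),G(18));delta(M+.012*AX,G(18))
E
```

```text
[-0.57017621 -0.06101886  0.81925319]
xyz [0.019, 0.014, -0.063] ang [0.004, 0.005, 0.004] t 4.15
xyz [0.037, 0.016, -0.121] ang [0.004, 0.005, 0.004] t 4.15
```

```bash
python3 -m inch '[{"xyz":[0.019,0.015,-0.063],"angular":[0.004,0.005,0.004],"fingers":1},{"xyz":[0.037,0.016,-0.121],"angular":[0.004,0.005,0.004],"fingers":1},{"xyz":[0.037,0.016,-0.121],"angular":[0.004,0.005,0.004],"fingers":1},{"xyz":[0.037,0.016,-0.121],"angular":[0.004,0.005,0.004],"fingers":1}]'
python3 - <<'E'
from k2 import *
from h import *
delta(M+.012*AX,G(18))
E
```

```text
time: 4.55
ee_pos: [0.5131, 0.1387, 0.1184]
orientation: [3.141, 0.296, -3.037]
contact_force: [0.7, 0.7, 0.9]
finger_gap: 0.0851
finger_force: 0.0
xyz [0.0, 0.002, 0.001] ang [0.0, -0.001, 0.003] t 4.55
```

On target, so I close the gripper.

```bash
python3 -m inch '[{"xyz":[0,0.002,0],"angular":[0,0,0.003],"fingers":0},{"xyz":[0,0.002,0],"angular":[0,0,0.003],"fingers":0},{"xyz":[0,0.002,0],"angular":[0,0,0.003],"fingers":0},{"xyz":[0,0.002,0],"angular":[0,0,0.003],"fingers":0},{"xyz":[0,0.002,0],"angular":[0,0,0.003],"fingers":0},{"xyz":[0,0.002,0],"angular":[0,0,0.003],"fingers":0},{"xyz":[0,0.002,0],"angular":[0,0,0.003],"fingers":0},{"xyz":[0,0.002,0],"angular":[0,0,0.003],"fingers":0}]'
python3 - <<'E'
from k2 import *
from h import *
delta(M+.012*AX,G(18));im=cams.capture("wrist");cv2.imwrite("pics/w4.png",im[120:400,80:480,::-1])
E
```

```text
time: 5.35
ee_pos: [0.5118, 0.1387, 0.1172]
orientation: [-3.141, 0.295, -3.036]
contact_force: [-2.9, 1.2, 6.3]
finger_gap: 0.0109
finger_force: 60.1
xyz [0.003, 0.002, 0.003] ang [0.001, -0.002, 0.001] t 5.35
```

View pics/w4.png

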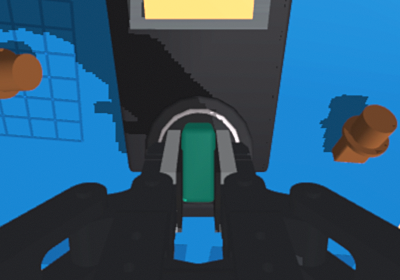

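The pads hold the teal bar at crop (198,165), with a gap of 10.9 mm and 60 N. I start the first pull of about 6 mm, with twisting.

```bash
python3 -m inch '[{"xyz":[-0.0034,-0.0004,0.005],"angular":[0,0,0],"fingers":0},{"xyz":[-0.0057,-0.0006,0.0082],"angular":[-0.11,-0.012,0.158],"fingers":0},{"xyz":[-0.0068,-0.0007,0.0098],"angular":[-0.22,-0.024,0.316],"fingers":0},{"xyz":[-0.0068,-0.0007,0.0098],"angular":[-0.33,-0.035,0.474],"fingers":0},{"xyz":[-0.0068,-0.0007,0.0098],"angular":[-0.348,-0.037,0.501],"fingers":0}]'
python3 - <<'E'
from k2 import *
from h import *
o=arm.get_obs();p=np.array(o["ee_pos"]);print("along",((p-M)@AX*1e3).round(1),"off",((p-M)-((p-M)@AX)*AX)*1e3,"F",(np.array(o["contact_force"])@AX).round(1),"Mz",(np.array(o["moment"])@AX).round(2),np.round(o["joints"],2))
E
```

```text
time: 5.9
ee_pos: [0.5088, 0.1379, 0.1216]
orientation: [-2.864, 0.23, -2.565]
contact_force: [5.5, 1.2, -5.9]
finger_gap: 0.0107
finger_force: 58.8
along 16.9 off [-1.58911275 -1.37261357 -1.20820964] F -8.1 Mz -0.2 [ 0.33  0.45 -0.95  2.18  1.07  0.74  0.74]
```

```bash
cat >st.py <<'E'
from k2 import *
from h import *
o=arm.get_obs();p=np.array(o["ee_pos"]);R=Ro.from_euler('xyz',o["orientation"]);ph=(R*G(18).inv()).as_rotvec()@AX
print("t",round(o["time"],2),"along",((p-M)@AX*1e3).round(1),"phi",ph.round(2),"F",(np.array(o["contact_force"])@AX).round(1),"Mz",(np.array(o["moment"])@AX).round(2),np.round(o["joints"],2))
E
python3 -m inch '[{"xyz":[0,0,0],"angular":[0.11,0.012,-0.158],"fingers":0},{"xyz":[-0.0006,0,0.0008],"angular":[0.22,0.024,-0.316],"fingers":0},{"xyz":[-0.0011,-0.0001,0.0016],"angular":[0.33,0.035,-0.474],"fingers":0},{"xyz":[-0.0017,-0.0002,0.0025],"angular":[0.44,0.047,-0.632],"fingers":0},{"xyz":[-0.0023,-0.0002,0.0033],"angular":[0.55,0.059,-0.79],"fingers":0},{"xyz":[-0.0023,-0.0002,0.0033],"angular":[0.66,0.07,-0.948],"fingers":0},{"xyz":[-0.0023,-0.0002,0.0033],"angular":[0.682,0.073,-0.98],"fingers":0}]'
python3 st.py
```

```text
time: 6.6
ee_pos: [0.5077, 0.1386, 0.1237]
orientation: [2.871, 0.234, 2.793]
contact_force: [3.9, 7.8, -8.1]
finger_gap: 0.011
finger_force: 59.4
t 6.6 along 19.2 phi -0.47 F -9.3 Mz -0.11 [ 0.6   0.41 -0.98  2.23  0.69  0.4   0.37]
```

```bash
python3 -m inch '[{"xyz":[-0.0006,0,0.0008],"angular":[-0.11,-0.012,0.158],"fingers":0},{"xyz":[-0.0011,-0.0001,0.0016],"angular":[-0.22,-0.024,0.316],"fingers":0},{"xyz":[-0.0017,-0.0002,0.0025],"angular":[-0.33,-0.035,0.474],"fingers":0},{"xyz":[-0.0023,-0.0002,0.0033],"angular":[-0.44,-0.047,0.632],"fingers":0},{"xyz":[-0.0023,-0.0002,0.0033],"angular":[-0.55,-0.059,0.79],"fingers":0},{"xyz":[-0.0023,-0.0002,0.0033],"angular":[-0.66,-0.07,0.948],"fingers":0},{"xyz":[-0.0029,-0.0003,0.0041],"angular":[-0.55,-0.059,0.79],"fingers":0},{"xyz":[-0.0034,-0.0004,0.0049],"angular":[-0.44,-0.047,0.632],"fingers":0},{"xyz":[-0.004,-0.0004,0.0057],"angular":[-0.33,-0.035,0.474],"fingers":0},{"xyz":[-0.0046,-0.0005,0.0066],"angular":[-0.22,-0.024,0.316],"fingers":0},{"xyz":[-0.0046,-0.0005,0.0066],"angular":[-0.11,-0.012,0.158],"fingers":0},{"xyz":[-0.0046,-0.0005,0.0066],"angular":[0,0,0],"fingers":0}]'
python3 st.py
```

```text
time: 7.8
ee_pos: [0.5054, 0.1383, 0.127]
orientation: [2.876, 0.236, 2.8]
contact_force: [3.3, 7.9, -7.7]
finger_gap: 0.0107
finger_force: 60.4
t 7.8 along 23.2 phi -0.46 F -8.7 Mz 0.13 [ 0.61  0.4  -1.    2.23  0.68  0.41  0.38]
```

```bash
python3 -m inch '[{"xyz":[-0.0006,0,0.0008],"angular":[-0.11,-0.012,0.158],"fingers":0},{"xyz":[-0.0011,-0.0001,0.0016],"angular":[-0.22,-0.024,0.316],"fingers":0},{"xyz":[-0.0017,-0.0002,0.0025],"angular":[-0.33,-0.035,0.474],"fingers":0},{"xyz":[-0.0023,-0.0002,0.0033],"angular":[-0.44,-0.047,0.632],"fingers":0},{"xyz":[-0.0029,-0.0003,0.0041],"angular":[-0.55,-0.059,0.79],"fingers":0},{"xyz":[-0.0029,-0.0003,0.0041],"angular":[-0.66,-0.07,0.948],"fingers":0},{"xyz":[-0.0034,-0.0004,0.0049],"angular":[-0.55,-0.059,0.79],"fingers":0},{"xyz":[-0.004,-0.0004,0.0057],"angular":[-0.44,-0.047,0.632],"fingers":0},{"xyz":[-0.0046,-0.0005,0.0066],"angular":[-0.33,-0.035,0.474],"fingers":0},{"xyz":[-0.0052,-0.0006,0.0074],"angular":[-0.22,-0.024,0.316],"fingers":0},{"xyz":[-0.0057,-0.0006,0.0082],"angular":[-0.11,-0.012,0.158],"fingers":0},{"xyz":[-0.0057,-0.0006,0.0082],"angular":[0,0,0],"fingers":0}]'
python3 st.py
```

```text
time: 9.0
ee_pos: [0.5026, 0.1379, 0.1311]
orientation: [2.88, 0.238, 2.807]
contact_force: [2.7, 7.3, -8.3]
finger_gap: 0.0105
finger_force: 61.1
t 9.0 along 28.2 phi -0.45 F -8.8 Mz 0.1 [ 0.63  0.39 -1.01  2.23  0.66  0.42  0.4 ]
```

```bash
python3 -m inch '[{"xyz":[-0.0006,0,0.0008],"angular":[-0.11,-0.012,0.158],"fingers":0},{"xyz":[-0.0011,-0.0001,0.0016],"angular":[-0.22,-0.024,0.316],"fingers":0},{"xyz":[-0.0017,-0.0002,0.0025],"angular":[-0.33,-0.035,0.474],"fingers":0},{"xyz":[-0.0023,-0.0002,0.0033],"angular":[-0.44,-0.047,0.632],"fingers":0},{"xyz":[-0.0029,-0.0003,0.0041],"angular":[-0.55,-0.059,0.79],"fingers":0},{"xyz":[-0.0029,-0.0003,0.0041],"angular":[-0.66,-0.07,0.948],"fingers":0},{"xyz":[-0.0034,-0.0004,0.0049],"angular":[-0.55,-0.059,0.79],"fingers":0},{"xyz":[-0.004,-0.0004,0.0057],"angular":[-0.44,-0.047,0.632],"fingers":0},{"xyz":[-0.0046,-0.0005,0.0066],"angular":[-0.33,-0.035,0.474],"fingers":0},{"xyz":[-0.0052,-0.0006,0.0074],"angular":[-0.22,-0.024,0.316],"fingers":0},{"xyz":[-0.0057,-0.0006,0.0082],"angular":[-0.11,-0.012,0.158],"fingers":0},{"xyz":[-0.0057,-0.0006,0.0082],"angular":[0,0,0],"fingers":0}]'
python3 st.py
```

```text
time: 10.2
ee_pos: [0.4998, 0.1365, 0.1354]
orientation: [2.885, 0.239, 2.812]
contact_force: [-3.8, 1.3, 4.5]
finger_gap: 0.0107
finger_force: 63.9
t 10.2 along 33.4 phi -0.45 F 5.8 Mz 0.04 [ 0.65  0.38 -1.03  2.23  0.65  0.43  0.42]
```

```bash
python3 -m inch '[{"xyz":[-0.0023,-0.0002,0.0033],"angular":[0,0,0],"fingers":0},{"xyz":[-0.0046,-0.0005,0.0066],"angular":[0,0,0],"fingers":0},{"xyz":[-0.0046,-0.0005,0.0066],"angular":[0,0,0],"fingers":0}]'
python3 st.py
```

```text
time: 10.5
ee_pos: [0.4969, 0.136, 0.1383]
orientation: [2.891, 0.241, 2.822]
contact_force: [-0.7, 0.2, -0.5]
finger_gap: 0.0109
finger_force: 63.0
t 10.5 along 37.4 phi -0.44 F 0.0 Mz 0.13 [ 0.66  0.37 -1.05  2.24  0.64  0.44  0.43]
```

Force is now zero, so the plug is free of the shoes. I keep drawing it out along the axis.

```bash
python3 -m inch '[{"xyz":[-0.007,-0.0007,0.01],"angular":[0,0,0],"fingers":0},{"xyz":[-0.014,-0.0015,0.02],"angular":[0,0,0],"fingers":0},{"xyz":[-0.02,-0.002,0.03],"angular":[0,0,0],"fingers":0},{"xyz":[-0.02,-0.002,0.03],"angular":[0,0,0],"fingers":0}]'
python3 st.py
python3 - <<'E'
from h import *
T=cams.capture("scene");cv2.imwrite("pics/s2.png",cv2.resize(T[100:260,230:400],(680,600))[:,:,::-1])
E
```

```text
time: 10.9
ee_pos: [0.4869, 0.1351, 0.1537]
orientation: [2.89, 0.241, 2.82]
contact_force: [1.0, 0.0, -0.1]
finger_gap: 0.0109
finger_force: 63.0
t 10.9 along 55.8 phi -0.44 F -0.7 Mz 0.05 [ 0.74  0.34 -1.13  2.24  0.57  0.46  0.49]
```

View pics/s2.png

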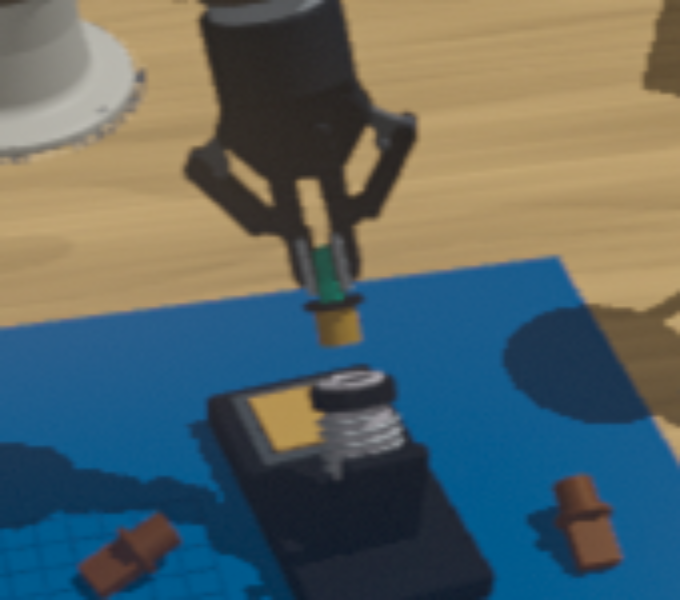

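The plug hangs free in the grip, with its brass foot at crop (338,325), clear of the collar. I lift it, turn it upright and carry it over the red dish.

```bash
python3 -m inch '[{"xyz":[0,0,0.1],"angular":[0,0,0],"fingers":0},{"xyz":[0,0,0.2],"angular":[-0.02,0.19,0],"fingers":0},{"xyz":[-0.02,-0.1,0.2],"angular":[-0.04,0.38,0],"fingers":0},{"xyz":[-0.03,-0.2,0.2],"angular":[-0.06,0.57,0],"fingers":0},{"xyz":[-0.05,-0.3,0.2],"angular":[-0.083,0.773,0],"fingers":0},{"xyz":[-0.06,-0.4,0.2],"angular":[-0.083,0.773,0],"fingers":0},{"xyz":[-0.08,-0.5,0.2],"angular":[-0.083,0.773,0],"fingers":0},{"xyz":[-0.09,-0.6,0.2],"angular":[-0.083,0.773,0],"fingers":0},{"xyz":[-0.1,-0.7,0.2],"angular":[-0.083,0.773,0],"fingers":0},{"xyz":[-0.106,-0.778,0.2],"angular":[-0.083,0.773,0],"fingers":0},{"xyz":[-0.106,-0.778,0.2],"angular":[-0.083,0.773,0],"fingers":0},{"xyz":[-0.106,-0.778,0.2],"angular":[-0.083,0.773,0],"fingers":0}]'
python3 -c "
from k2 import *;from h import *
print(np.round(arm.get_obs()['joints'],2))
R0=Ro.from_euler('xyz',[2.89,.241,2.82]);pz=R0.inv().apply(AX);R=Ro.from_euler('xyz',arm.get_obs()['orientation']);print('plug z in tool',pz,'world',R.apply(pz))
T=cams.capture('top');S=cams.capture('scene');cv2.imwrite('pics/s3.png',np.hstack([cv2.resize(S[130:280,80:230],(400,400)),cv2.resize(T[200:300,370:470],(400,400))])[:,:,::-1])"
```

```text
time: 12.15
ee_pos: [0.4335, -0.2555, 0.2523]
orientation: [-3.14, -0.317, 2.806]
contact_force: [0.8, 0.7, -0.5]
finger_gap: 0.0108
finger_force: 62.9
[ 1.2   0.65 -1.1   1.63  0.5   1.55  1.24]
plug z in tool [ 0.31104805 -0.00156269 -0.9503929 ] world [ 8.20226692e-04 -8.06451359e-04  9.99999338e-01]
```

View pics/s3.png

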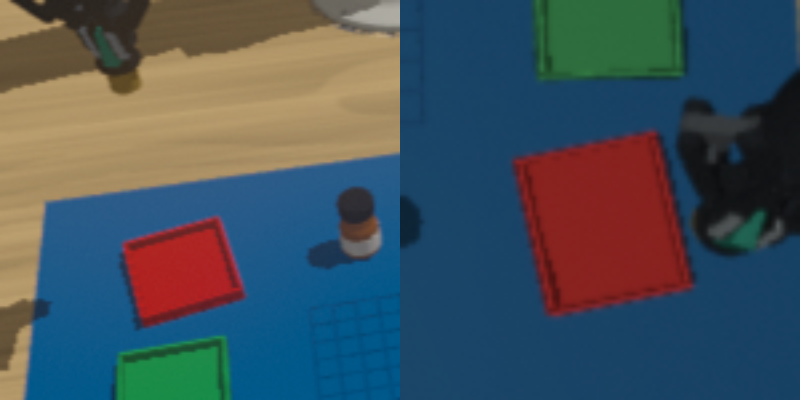

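```bash
python3 - <<'E'
from k2 import *
from h import *
p=np.array(arm.get_obs()["ee_pos"]);K,R,t=cam("scene")
for n,z in (("top",.058),("flange",.024),("foot",0)):
    u=cv2.projectPoints(np.array([p+[0,0,z-.033]]),cv2.Rodrigues(R)[0],t,K,None)[0].ravel();print(n,u.round(1),"crop",((u-[80,130])/.375).round(0))
S=cams.capture("scene");h=cv2.cvtColor(S,cv2.COLOR_RGB2HSV);print(h[155:168:2,118:136:2].tolist()[2:6])
c=S[135:175,100:150];cv2.imwrite("pics/s4.png",cv2.resize(c,(750,600),interpolation=cv2.INTER_CUBIC)[:,:,::-1])
E
```

```text
top [119.8 137.5] crop [106.  20.]
flange [123.9 151.2] crop [117.  57.]
foot [126.8 160.5] crop [125.  81.]
[[[19, 104, 184], [19, 113, 158], [20, 154, 91], [20, 154, 93], [20, 152, 94], [19, 154, 93], [19, 152, 92], [19, 143, 137], [19, 104, 179]], [[19, 103, 178], [19, 108, 170], [19, 155, 94], [20, 154, 93], [20, 153, 95], [19, 152, 94], [20, 162, 112], [20, 155, 122], [19, 106, 173]], [[18, 106, 175], [19, 106, 173], [19, 132, 122], [19, 158, 92], [20, 159, 93], [19, 153, 95], [20, 159, 111], [19, 116, 160], [18, 105, 177]], [[19, 106, 178], [19, 104, 179], [19, 107, 177], [19, 110, 165], [19, 127, 139], [19, 112, 161], [19, 106, 171], [19, 104, 174], [19, 104, 174]]]
```

View pics/s4.png

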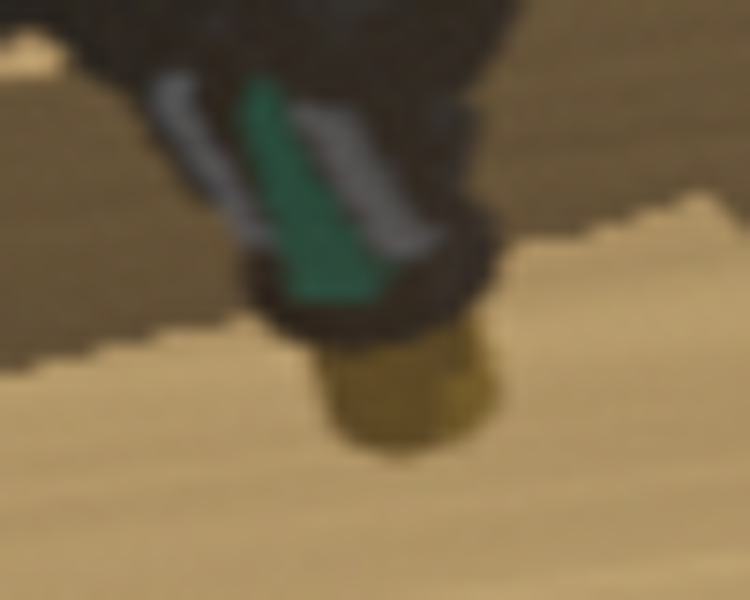

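Foot and flange lie along the predicted vertical axis (foot centre near crop (412,405)), and the plug sits about 3 mm lower than assumed. I descend to just above the floor.

```bash
python3 -m inch '[{"xyz":[0,0,-0.1],"angular":[0,0,0],"fingers":0},{"xyz":[0,0,-0.2],"angular":[0,0,0],"fingers":0},{"xyz":[0,0,-0.3],"angular":[0,0,0],"fingers":0},{"xyz":[0,0.002,-0.36],"angular":[0,0,0],"fingers":0},{"xyz":[0,0.002,-0.39],"angular":[0,0,0],"fingers":0},{"xyz":[0,0.002,-0.404],"angular":[0,0,0],"fingers":0},{"xyz":[0,0.002,-0.404],"angular":[0,0,0],"fingers":0}]'
python3 -m inch '[{"xyz":[0,0,-0.006],"angular":[0,0,0],"fingers":0},{"xyz":[0,0,-0.012],"angular":[0,0,0],"fingers":0},{"xyz":[0,0,-0.012],"angular":[0,0,0],"fingers":0}]'
```

```text
time: 13.0
ee_pos: [0.4347, -0.2524, 0.0515]
orientation: [-3.14, -0.316, 2.811]
contact_force: [0.5, 0.6, -0.1]
finger_gap: 0.0107
finger_force: 62.9
time: 13.3
ee_pos: [0.4343, -0.2534, 0.0456]
orientation: [-3.139, -0.316, 2.809]
contact_force: [0.2, -0.1, 0.0]
finger_gap: 0.0112
finger_force: 62.9
```

```bash
for i in 1 2 3; do python3 -m inch '[{"xyz":[0,0,-0.002],"angular":[0,0,0],"fingers":0},{"xyz":[0,0,-0.004],"angular":[0,0,0],"fingers":0},{"xyz":[0,0,-0.004],"angular":[0,0,0],"fingers":0}]' | grep -E "ee_pos|contact"; done
```

```text
ee_pos: [0.4339, -0.2531, 0.043]
contact_force: [0.3, -0.8, -1.0]
ee_pos: [0.4339, -0.253, 0.0408]
contact_force: [0.4, -0.4, -0.6]
ee_pos: [0.4339, -0.253, 0.0388]
contact_force: [0.3, -0.1, -0.3]
```

```bash
python3 -m inch '[{"xyz":[0,0,-0.002],"angular":[0,0,0],"fingers":0},{"xyz":[0,0,-0.003],"angular":[0,0,0],"fingers":0},{"xyz":[0,0,-0.003],"angular":[0,0,0],"fingers":0}]' | grep -E "ee_pos|contact"; python3 -m inch '[{"xyz":[0,0,-0.001],"angular":[0,0,0],"fingers":0},{"xyz":[0,0,-0.002],"angular":[0,0,0],"fingers":0},{"xyz":[0,0,-0.002],"angular":[0,0,0],"fingers":0}]' | grep -E "ee_pos|contact"
```

```text
ee_pos: [0.4339, -0.253, 0.0374]
contact_force: [-0.1, 0.1, -0.9]
ee_pos: [0.434, -0.253, 0.0372]
contact_force: [-0.4, 0.3, 4.9]
```

```bash
python3 -m inch '[{"xyz":[0,0,-0.001],"angular":[0,0,0],"fingers":0},{"xyz":[0,0,-0.001],"angular":[0,0,0],"fingers":0},{"xyz":[0,0,-0.001],"angular":[0,0,0],"fingers":0}]' | grep -E "ee_pos|contact|orient"; python3 - <<'E'
from h import *
S=cams.capture("scene");c=S[200:260,115:190];cv2.imwrite("pics/s5.png",cv2.resize(c,(750,600),interpolation=cv2.INTER_CUBIC)[:,:,::-1])
p=np.array([.434,-.253,.005]);K,R,t=cam("scene")
for z in (0,.024,.058):print(((cv2.projectPoints(p+[0,0,z],cv2.Rodrigues(R)[0],t,K,None)[0].ravel()-[115,200])*10).round())
E
```

```text
ee_pos: [0.4341, -0.253, 0.0372]
orientation: [-3.139, -0.317, 2.809]
contact_force: [-1.1, -0.3, 8.7]
[330. 306.]
[309. 238.]
[278. 137.]
```

View pics/s5.png

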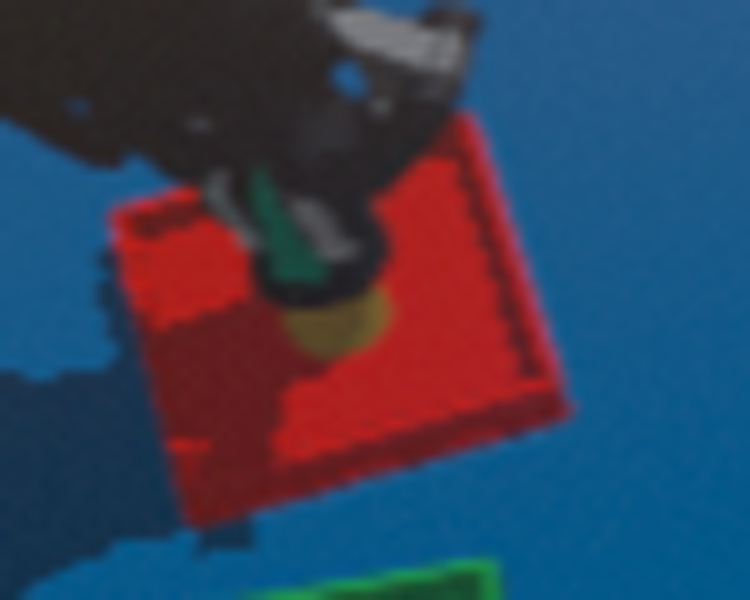

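The foot stands in the dish at crop (337,325), near its centre, and the floor reaction is 9 N. I release and retreat along the tool axis.

```bash
python3 -m inch '[{"xyz":[0,0,0],"angular":[0,0,0],"fingers":1},{"xyz":[0,0,0],"angular":[0,0,0],"fingers":1},{"xyz":[0,0,0],"angular":[0,0,0],"fingers":1},{"xyz":[0,0,0],"angular":[0,0,0],"fingers":1},{"xyz":[0,0,0],"angular":[0,0,0],"fingers":1},{"xyz":[0,0,0],"angular":[0,0,0],"fingers":1},{"xyz":[0.015,-0.005,0.048],"angular":[0,0,0],"fingers":1},{"xyz":[0.03,-0.01,0.096],"angular":[0,0,0],"fingers":1},{"xyz":[0.06,-0.02,0.19],"angular":[0,0,0],"fingers":1},{"xyz":[0.09,-0.03,0.285],"angular":[0,0,0],"fingers":1},{"xyz":[0.09,-0.03,0.285],"angular":[0,0,0],"fingers":1},{"xyz":[0.09,-0.03,0.285],"angular":[0,0,0],"fingers":1}]'
python3 - <<'E'
from h import *
S=cams.capture("wrist");T=cams.capture("scene")
cv2.imwrite("pics/s6.png",np.hstack([cv2.resize(S,(400,300)),cv2.resize(T[190:265,110:210],(400,300),interpolation=cv2.INTER_CUBIC)])[:,:,::-1])
E
```

```text
time: 16.35
ee_pos: [0.48, -0.2682, 0.1797]
orientation: [-3.139, -0.314, 2.809]
contact_force: [-0.2, 0.5, -1.1]
finger_gap: 0.0854
finger_force: 0.0
```

View pics/s6.png

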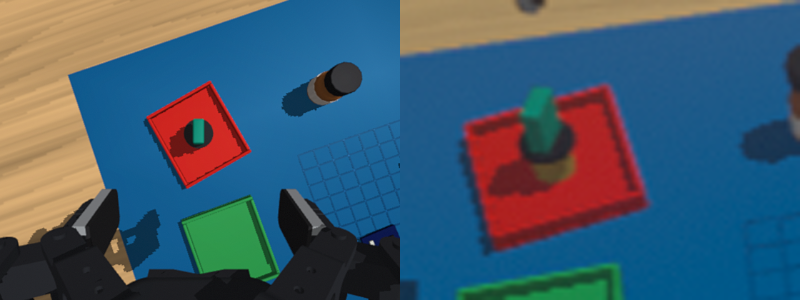

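The plug stands upright by itself near the dish's centre: (198,132) in the wrist half and (548,145) in the scene half. The flux jar is still standing in its place, so I hand the job in.

```bash
python3 -c "
from rig import arm;print(arm.close_job())"
```

```text
the job is handed in; nothing more can be done
None
```

The plug was twisted free with the pull force reading about 9 N at most (spring limit 18 N), released upright on the red dish's floor near its centre, and handed in at about 16.5 s; the interface returned no verdict.

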